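# Make up the axle kits for a three-wheeled racer

## Robot

A 7-joint arm with a two-finger parallel gripper is mounted at the origin on the work surface. World frame = base frame: x ahead of the robot, y to its left, z up, the work surface at z = 0. Lengths are in m, angles in rad, forces in N, time in s.
With the tool pointing down it reaches from about 0.4 to 0.9 m from the base axis. Payload 5.6 kg.
Tool frame: the origin (TCP) lies midway between the tips of the shut fingers; the grasp point (between the pads) lies 19 mm behind it; y points along the fingers, z is the direction in which the jaws open and shut, and the axes are right-handed (so a half turn about y gives the same grasp; the last joint's range is limited). The gripper opens to 92 mm and grips with 3 to 60 N. Pads are 20 mm wide; open, the fingers measure 128 mm over their backs; the gripper's body (75 mm by 189 mm) begins 69 mm behind the grasp point.
Start: joints at [1.295, 0.468, -0.012, 1.603, 0.006, 1.071, -0.056], TCP at [0.15, -0.632, 0.215] pointing down, gripper open.
Joint ranges: [-2.53, 2.53], [-0.31, 2.02], [-1.57, 1.55], [0.28, 2.44], [-1.29, 4.43], [0.15, 1.84], [-2.92, 2.92]. Speed limits (rad/s): [2.57, 2.57, 3.14, 3.14, 3.14, 3.14, 3.14].

## Interface

Orientations are given as a 3x3 rotation matrix whose columns are the frame's x, y, z axes.
In Python, from station import env, effector, solver, viewer, workorder, search_frame, tip_of gives the robot as it stands. Calls block until the motion is done:
- env.reach(position, orientation): joint-space move of the TCP to a pose.
- env.movel(position, frame=None, rate=0.15): straight line of the TCP; frame=None keeps the orientation; rate is the mean speed in m/s.
- env.goto_joints(angles): joint-space move.
- effector.release() and effector.grasp(squeeze=None): open the fingers fully, or close them until they stop; squeeze is the grip in N (None keeps the last).
- env.pause(seconds).
- solver.inverse_kinematics(position, orientation): joint angles nearest the present ones, or None.
- env.sense(): the state.
- viewer.read_camera(name): name is "scene" or "top" or "wrist"; returns (picture, depth): 480x640x3 uint8, red, green, blue; 480x640 float32, m along the optical axis (not along the pixel's ray), 0 where there is no reading.
- viewer.camera_info(name): a dict with "intrinsics" (3x3 intrinsics, pixels), "eye" and "rotation" of the camera in the world; the wrist camera has in their place "T_tool_cam" (4x4, takes a point from camera to tool coordinates, whose origin is the TCP and whose axes are the tool frame's). Camera axes: x right, y up, looking along -z (the intrinsics and any distortion apply to the point x, -y, -z); pixel columns grow to the right and rows downward; lengths in m; the calibration is good to about 2 mm. A picture is of the moment at which its call begins: read the wrist's pose just before it. camera_info takes no time and is no camera call.
A pose or a line that the arm cannot do raises env.PlanningError and nothing moves.
- workorder.finish_job(): hands the job in, once; it reports no verdict.
Trained networks look in the newest picture that a camera, given by its name, has taken for a name from the list of things; names that differ only in an ending like _2 or _b are one class to them, and where a whole thing is asked for, a point or a joint stands for the part that bears it (a point fixed in the world has none). Each returns a list of dicts, best first, with "score" (0 to 1); they miss things now and then, are a little off and sometimes report something else, mostly with a low value. They report only what shows in the picture. A call takes as long as a camera call. They do not tell look-alikes from the thing itself.
- search_frame(camera, name): "at" ([x, y, z] in m, in world coordinates, good to about 4 mm: the middle of the surface that is visible of it).
- tip_of(camera, name): "at" ([x, y, z] in m, in world coordinates, good to about 4 mm: a listed point, or the origin of a listed thing).
The state is a dict: "t": time; "joint_positions": joint angles; "joint_velocities": joint speeds; "tau": joint torques, N m; "ee_pos": TCP position; "tcp_rot": TCP orientation; "wrist_force": force on the tool from outside, world axes, zero at the start; "moment": the same for the moment, N m; "gripper_width": finger opening in m.
Only numpy, scipy, OpenCV 4.12 (cv2) and the standard library are available. Lean on these libraries where they do the work, as an engineer would, in place of code of your own. Each camera call takes 0.05 s, during which the arm holds its last target.

## Task

Make up the two axle kits for the three-wheeled racer from the parts on the green mat. The rear kit goes in the longer plywood tray: the two large wheels in its two round cut-outs and the long axle in its slot; the front kit goes in the shorter tray: the small wheel in the round cut-out and the short axle in the slot. Every part must lie flat on the floor of its own cut-out; leave the spare belt pulley, the glue gun and the glue bottle where they are.

Things in the scene. Friction and masses are not known exactly. Their poses are not given: they have to be found in the camera images.
- rear_tray: Longer tray: fixed plywood plate 200 x 140 x 8 mm left of the stock; cut-outs 5 mm deep, floor 3 mm above bench. Origin: centre of underside; x along the 200 mm, z up. Cut-outs: two round, 76 mm in diameter, at (x, y) = (-48, 24) and (48, 24) mm; a slot 146 (along x) by 33 mm at (0, -42).
- front_tray: Shorter tray: fixed plywood plate 110 x 140 x 8 mm left of the stock (the trays may swap places); cut-outs 5 mm deep, floor 3 mm above bench. Origin: centre of underside; x along the 110 mm, y along the 140 mm, z up. Cut-outs: one round, 58 mm in diameter, at (x, y) = (0, 32) mm; a slot 86 (along x) by 33 mm at (0, -38).
- wheel_a: One of two equal large wheels: black tyre, grey five-spoke rim, 60 mm in diameter, 26 mm thick, about 60 g, lying flat on the mat (level with the bench), gripped across any diameter. Origin: its centre, 13 mm above its support; z its upright axis. Either large wheel may go in either round cut-out of the rear tray.
- wheel_b: The other large wheel, the same as wheel_a: 60 mm in diameter, 26 mm thick, origin at its centre, z its axis.
- small_wheel: The small wheel: black tyre with grey five-spoke rim, 42 mm in diameter, 20 mm thick, about 30 g, lying flat. Origin: centre of the wheel, 10 mm above what it lies on; z is its axis, upright.
- long_axle: Long axle: steel shaft 10 mm in diameter, 130 mm long, about 100 g, with a hexagonal collar 17 mm across flats, 14 mm long, 4 mm in from each end; it lies level on the collars' flats. Origin: middle of the shaft on its centre line, 8.5 mm above its support; x along the shaft. Bare shaft between collars: 94 mm.
- short_axle: Short axle: the same but 70 mm long, about 55 g: shaft 10 mm in diameter, hexagonal collars 17 mm across flats, 14 mm long, 4 mm in from the ends, 34 mm of bare shaft between. Origin: middle of the shaft on its centre line, 8.5 mm above its support; x along the shaft.
- pulley: Spare black two-step belt pulley lying among the stock, belongs to neither kit: lower step 52 mm in diameter and 26 mm high, upper step 34 mm in diameter, 42 mm high in all. Origin: centre of its underside. Leave it.
- glue_gun: Yellow glue gun lying on its side at the far edge of the bench, about 215 x 140 mm, 32 mm high. Origin: under the middle of its barrel. Leave it.
- glue_bottle: White glue bottle standing upright beyond the trays, 52 mm in diameter, 130 mm high, orange cap. Origin: centre of its underside. Leave it.
Mind the look-alikes: they are no part of the job. Leave any purple, white or yellow look-alike of the wheel_b alone.

How it is judged:
By the outcome, as a careful person would: the job done as asked, in the order asked, and still so for the second after the job is handed in, with the robot touching nothing.
It also fails if it takes over 122 s, if anything falls off the work surface, if the arm or the gripper's body presses on something with over 40 N, if the wrist force passes 120 N, or if a joint passes its speed limit or range.

## Working session

There is one attempt and no reset: what is moved stays moved. The work goes in short steps, each a Python script; the robot and the scene stay as the last script left them, time stands still between calls to the robot, and variables do not carry over. Pictures are saved under pics/ and viewed, and the job is handed in when it is done.

```bash
ls; mkdir -p pics; python3 - <<'E'
from station import env, effector, solver, viewer, workorder, search_frame, tip_of
import cv2, numpy as np
for c in ("scene","top"):
    p,d=viewer.read_camera(c); cv2.imwrite(f"pics/{c}0.png",p[:,:,::-1]); np.savez(f"{c}0.npz",p=p,d=d)
    print(c,viewer.camera_info(c))
print(viewer.camera_info("wrist"))
s=env.sense(); print(s["t"],s["ee_pos"],s["tcp_rot"])
E
```

```text
pics
scene {'intrinsics': array([[620.67229029,   0.        , 324.0647233 ],
       [  0.        , 620.67229029, 240.1907553 ],
       [  0.        ,   0.        ,   1.        ]]), 'eye': array([1.59781149, 0.35765049, 0.81390211]), 'rotation': array([[-0.30644616, -0.55571354,  0.77283454],
       [ 0.9517371 , -0.16441936,  0.25915781],
       [-0.01694854,  0.81495321,  0.57927887]])}
top {'intrinsics': array([[482.45075158,   0.        , 315.59651391],
       [  0.        , 482.45075158, 242.49847055],
       [  0.        ,   0.        ,   1.        ]]), 'eye': array([ 0.38193994, -0.00955328,  1.01042599]), 'rotation': array([[-0.02262578,  0.98577589, -0.16653519],
       [-0.99913672, -0.02810133, -0.03059628],
       [-0.03484093,  0.16569916,  0.9855607 ]])}
{'intrinsics': array([[422.32514046,   0.        , 319.53017207],
       [  0.        , 422.32514046, 239.93903843],
       [  0.        ,   0.        ,   1.        ]]), 'T_tool_cam': array([[-5.96389671e-04, -9.67500776e-01, -2.52867340e-01,
        -7.03791547e-02],
       [ 8.24905580e-04,  2.52866823e-01, -9.67500744e-01,
        -1.69577071e-01],
       [ 9.99999482e-01, -7.85599131e-04,  6.47289628e-04,
        -8.72724526e-05],
       [ 0.00000000e+00,  0.00000000e+00,  0.00000000e+00,
         1.00000000e+00]])}
0.1 [ 0.1497421  -0.63199345  0.21375631] [[-9.73044823e-01 -4.93677558e-04  2.30615544e-01]
 [-2.30616031e-01  1.48239895e-03 -9.73043703e-01]
 [ 1.38505600e-04 -9.99998779e-01 -1.55629058e-03]]
```

View pics/top0.png

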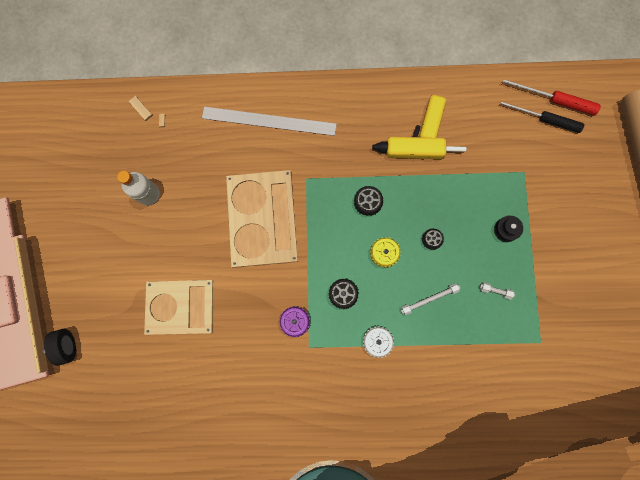

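View pics/scene0.png

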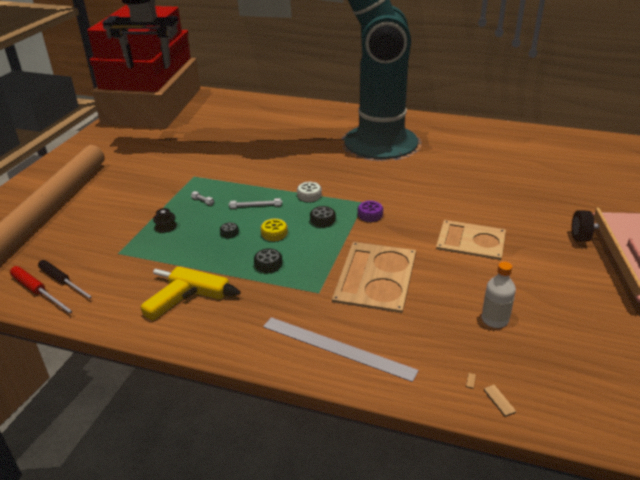

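The top view shows two dark five-spoke large wheels at (368,200) and (343,293), and the small wheel at (433,238). The long axle is at (430,300) and the short one at (497,291). The rear tray is at (262,218) and the front tray at (179,307).

The look-alikes are yellow (386,252), purple (294,322), white (378,342) and the racer's own wheel (61,347). The pulley is at (509,229). I'll leave all of those alone. Next I'll measure the parts and check an enlarged crop.

```bash
cat > h.py <<'E'
import numpy as np, cv2
from station import env, effector, solver, viewer, workorder, search_frame, tip_of
def px2w(cam,u,v,z):
    i=viewer.camera_info(cam); K=i["intrinsics"]; R=i["rotation"]
    r=R@np.array([(u-K[0,2])/K[0,0],-(v-K[1,2])/K[1,1],-1.]); e=i["eye"]
    return e+r*(z-e[2])/r[2]
def w2px(cam,p):
    i=viewer.camera_info(cam); K=i["intrinsics"]; q=i["rotation"].T@(np.array(p)-i["eye"])
    return np.array([K[0,0]*q[0]/-q[2]+K[0,2],K[1,1]*-q[1]/-q[2]+K[1,2]])
def cloud(cam,d):
    i=viewer.camera_info(cam); K=i["intrinsics"]
    v,u=np.mgrid[:480,:640]
    c=np.stack([(u-K[0,2])/K[0,0]*d,-(v-K[1,2])/K[1,1]*d,-d],-1)
    P=c@i["rotation"].T+i["eye"]; P[d==0]=np.nan
    return P
E
python3 - <<'E'
from h import *
f=np.load("top0.npz"); p,d=f["p"],f["d"]; P=cloud("top",d)
Z=P[...,2]
print("mat z",np.nanmedian(Z[320:340,450:520]), "plate z", np.nanmedian(Z[172:178,235:285]))
# height blobs
for nm,(u,v) in dict(A=(368,200),B=(343,293),S=(433,238),L=(430,300),Sh=(497,291),pul=(509,229),yel=(386,252),pur=(294,322),wh=(378,342)).items():
    w=45 if nm=="L" else 25
    m=np.zeros(Z.shape,np.uint8); sl=(slice(v-w,v+w),slice(u-w,u+w))
    m[sl]=(Z[sl]>0.007)
    n,lab,st,c=cv2.connectedComponentsWithStats(m)
    k=lab[v,u] or max(range(1,n),key=lambda k:st[k,4])
    q=P[lab==k]; (cx,cy),(a,b),ang=cv2.minAreaRect(q[:,:2].astype(np.float32))
    top=q[q[:,2]>np.nanpercentile(q[:,2],95)-0.006]
    (tx,ty),r=cv2.minEnclosingCircle(top[:,:2].astype(np.float32))
    print(nm,len(q),"rect",np.round([cx,cy,a,b],4),round(ang,1),"topc",np.round([tx,ty,r],4),"zmax",np.nanpercentile(q[:,2],95).round(4))
# trays
for nm,(y0,y1,x0,x1) in dict(rear=(160,275,215,305),front=(270,345,135,222)).items():
    hsv=cv2.cvtColor(p,cv2.COLOR_RGB2HSV); 
    print(nm,hsv[(y0+y1)//2-20,x0+20], hsv[y0+2,x0+2])
big=cv2.resize(p[160:360,130:330],(800,800),interpolation=cv2.INTER_CUBIC)
cv2.imwrite("pics/trays.png",cv2.resize(p[165:345,135:310],(583,600),interpolation=cv2.INTER_CUBIC)[:,:,::-1])
cv2.imwrite("pics/parts.png",cv2.resize(p[175:360,300:535],(762,600),interpolation=cv2.INTER_CUBIC)[:,:,::-1])
for n in ("rear_tray","front_tray","wheel_a","small_wheel","long_axle","short_axle"):
    for r in tip_of("top",n): print(n,np.round(r["at"],3),round(r["score"],2))
E
```

```text
mat z 0.00026841005372313376 plate z 0.0074211963398188585
A 678 rect [ 0.6369 -0.0913  0.0605  0.0598] 3.3 topc [ 0.6373 -0.0921  0.0303] zmax 0.0281
B 703 rect [ 0.4422 -0.0324  0.0612  0.0591] 88.5 topc [ 0.4424 -0.0327  0.0302] zmax 0.0284
S 356 rect [ 0.5523 -0.2225  0.0425  0.0433] 21.1 topc [ 0.5519 -0.2222  0.0218] zmax 0.0223
L 380 rect [ 0.4278 -0.2101  0.0193  0.1299] 22.2 topc [ 0.4279 -0.2104  0.0629] zmax 0.0184
Sh 241 rect [ 0.4416 -0.3461  0.0694  0.0195] 71.7 topc [ 0.4398 -0.3454  0.0344] zmax 0.0178
pul 538 rect [ 0.5682 -0.3787  0.0498  0.0524] 41.7 topc [ 0.5691 -0.3792  0.0171] zmax 0.0437
yel 699 rect [ 0.5256 -0.1215  0.0602  0.0601] 70.8 topc [ 0.5264 -0.122   0.0301] zmax 0.0282
pur 712 rect [0.388  0.0688 0.0613 0.0582] 89.6 topc [0.388  0.0678 0.0301] zmax 0.0284
wh 747 rect [ 0.344  -0.099   0.0603  0.0604] 15.8 topc [ 0.3438 -0.0994  0.0301] zmax 0.0285
rear [ 16 121 207] [ 14 155 183]
front [ 21  88 218] [ 14 155 184]
rear_tray [ 0.606  0.13  -0.002] 0.74
front_tray [0.424 0.307 0.   ] 0.68
wheel_a [ 0.442 -0.035  0.015] 0.87
wheel_a [ 0.634 -0.093  0.012] 0.76
wheel_a [ 0.53  -0.125  0.012] 0.73
wheel_a [ 0.344 -0.1    0.014] 0.73
wheel_a [0.39  0.069 0.012] 0.71
small_wheel [ 0.555 -0.22   0.008] 0.55
long_axle [ 0.425 -0.212  0.01 ] 0.62
short_axle [ 0.444 -0.347  0.004] 0.74
```

View pics/trays.png

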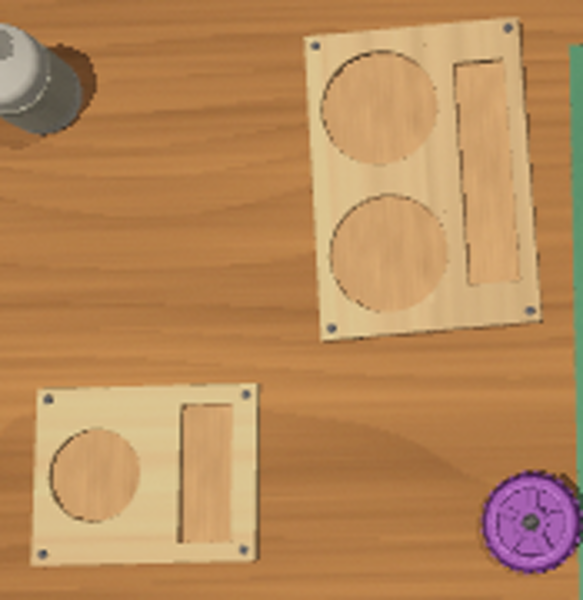

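View pics/parts.png

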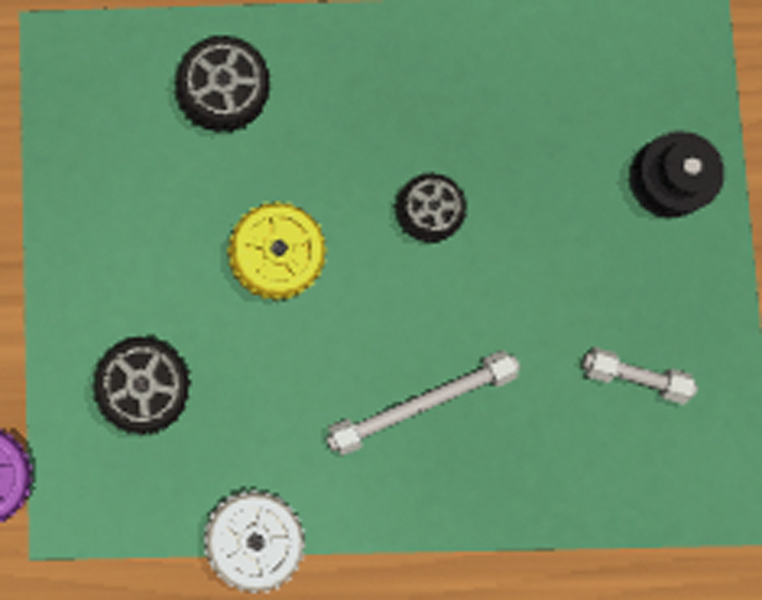

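Crop check: only two large wheels have a black tyre with a grey five-spoke rim, and the small one matches too. The yellow, purple and white ones are look-alikes. Next I'll fit the tray poses from their corners and holes.

```bash
cat > fit.py <<'E'
from h import *
def fit(pts):
    A=[];B=[]
    for (cu,cv),(x,y) in pts:
        A.append((x/1e3,y/1e3)); B.append(px2w("top",135+(cu+.5)/3.331-.5,165+(cv+.5)/3.333-.5,0.008)[:2])
    A=np.array(A);B=np.array(B); a=A-A.mean(0); b=B-B.mean(0)
    th=np.arctan2((a[:,0]*b[:,1]-a[:,1]*b[:,0]).sum(),(a*b).sum())
    R=np.array([[np.cos(th),-np.sin(th)],[np.sin(th),np.cos(th)]]); t=B.mean(0)-R@A.mean(0)
    return t,th,((A@R.T+t-B)*1e3).round(1)
rear=[((304,38),(100,70)),((519,18),(100,-70)),((541,320),(-100,-70)),((322,340),(-100,70)),((380,107),(48,24)),((388,253),(-48,24)),((455,62),(73,-25.5)),((504,58),(73,-58.5)),((519,282),(-73,-58.5)),((468,286),(-73,-25.5))]
front=[((37,388),(55,70)),((258,383),(55,-70)),((256,561),(-55,-70)),((31,566),(-55,70)),((95,475),(0,32)),((181,404),(43,-21.5)),((233,404),(43,-54.5)),((232,543),(-43,-54.5)),((178,543),(-43,-21.5))]
for n,q in (("rear",rear),("front",front)): print(n,*fit(q))
f=np.load("top0.npz"); P=cloud("top",f["d"])
for n,z in (("L",((425,495),(275,325))),("Sh",((470,525),(275,305)))): pass
for nm,(u0,u1,v0,v1) in dict(L=(395,470,278,322),Sh=(475,520,278,304)).items():
    q=P[v0:v1,u0:u1].reshape(-1,3); q=q[q[:,2]>.007]; c=q.mean(0); w=np.linalg.svd(q[:,:2]-c[:2])[2][0]
    print(nm,c,np.degrees(np.arctan2(w[1],w[0])))
i=viewer.camera_info("top"); 
E
python3 fit.py
```

```text
rear [0.60859387 0.13673645] 0.058416498487796543 [[ 1.1 -0.7]
 [ 0.5  0.2]
 [-1.  -0.3]
 [-0.2  0.7]
 [-0.2  0.2]
 [-0.1 -0.3]
 [-0.8  1.1]
 [-0.5  0. ]
 [ 0.7 -0.8]
 [ 0.5 -0.2]]
front [0.42357793 0.31054678] -0.0011479682906241936 [[-0.5 -0.7]
 [-0.2  0.1]
 [-0.1  0.4]
 [ 0.  -0.3]
 [-0.1  0.1]
 [-0.2 -0.1]
 [ 0.6 -0.1]
 [ 0.6  0.7]
 [-0.1 -0. ]]
L [ 0.42767809 -0.20935623  0.01304666] 112.1333563165166
Sh [ 0.44111291 -0.34555009  0.01346678] 72.3336149396435
```

```bash
cat >> h.py <<'E'
REAR=(np.array([.6086,.1367]),.0584); FRONT=(np.array([.4236,.3105]),-.001)
def tray(T,x,y):
    t,a=T; x/=1e3;y/=1e3
    return t+np.array([np.cos(a)*x-np.sin(a)*y,np.sin(a)*x+np.cos(a)*y])
def rot(phi):
    c,s=np.cos(phi),np.sin(phi)
    return np.array([[s,0,c],[-c,0,s],[0,-1,0]])
def best(xy,z,phi):
    q0=env.sense()["joint_positions"]; o=[]
    for k in (0,np.pi):
        q=solver.inverse_kinematics([*xy,z],rot(phi+k))
        if q is not None: o.append((np.abs(np.array(q)-q0).max(),phi+k))
    return min(o)[1]
def down(xy,z,phi,rate=.12):
    env.movel([*xy,z],rot(phi),rate=rate)
    e=env.sense()["ee_pos"]; print(" at err mm",np.round((e-[*xy,z])*1e3,1))
    if np.abs(e-[*xy,z]).max()>.0008:
        env.movel([*(2*np.array([*xy,z])-e)],rot(phi),rate=.05)
        e=env.sense()["ee_pos"]; print(" corr err mm",np.round((e-[*xy,z])*1e3,1))
def st(m):
    s=env.sense(); print(m,"t%.1f w%.1f"%(s["t"],s["gripper_width"]*1e3),"F",np.round(s["wrist_force"],1))
HI=.13
def pick(xy,z,phi,sq):
    phi=best(xy,HI,phi); env.reach([*xy,HI],rot(phi)); down(xy,z,phi); st("pre")
    effector.grasp(squeeze=sq); st("grasped")
    env.movel([*xy,HI],rot(phi),rate=.2); st("lifted")
def place(xy,z,phi):
    phi=best(xy,HI,phi); env.reach([*xy,HI],rot(phi)); down(xy,z,phi); st("pre-rel")
    effector.release(); st("released"); env.movel([*xy,HI],rot(phi),rate=.2)
E
python3 - <<'E'
from h import *
pick((.637,-.0915),.006,np.pi/2,20)
place(tray(REAR,48,24),.0095,np.pi/2+REAR[1])
p,d=viewer.read_camera("top"); cv2.imwrite("pics/t1.png",p[:,:,::-1])
E
```

```text
at err mm [0.7 0.1 0.9]
 corr err mm [-0.5 -0.2 -0.4]
pre t4.4 w91.7 F [-0.8 -0.2 -0.3]
grasped t5.0 w59.7 F [0.8 0.6 0.3]
lifted t5.8 w59.3 F [ 0.3  0.  -0.5]
 at err mm [0.7 0.3 0.9]
 corr err mm [-0.5 -0.4 -0.4]
pre-rel t8.2 w59.9 F [-1.2 -0.  -1.3]
released t8.8 w91.9 F [ 0.5 -0.5 -0.4]
```

View pics/t1.png

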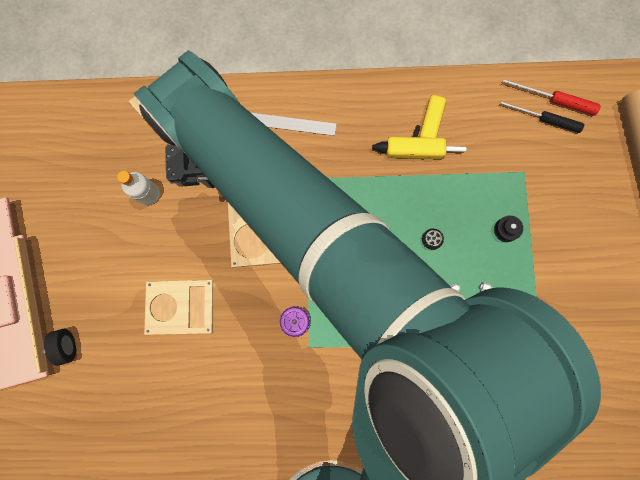

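The arm hides the tray in this view; everything else is undisturbed. There's plenty of time left, so I'll do wheel B and then check from the scene camera.

```bash
python3 - <<'E'
from h import *
pick((.4423,-.0326),.006,np.pi/2,20)
place(tray(REAR,-48,24),.0095,np.pi/2+REAR[1])
env.reach([.4278,-.2098,HI],rot(best((.4278,-.2098),HI,np.radians(22.1))))
p,d=viewer.read_camera("scene"); cv2.imwrite("pics/s2.png",p[:,:,::-1])
p,d=viewer.read_camera("top"); cv2.imwrite("pics/t2.png",cv2.resize(p[150:350,200:500],(750,500))[:,:,::-1])
s=env.sense(); print(s["ee_pos"]); np.savez("w2.npz",pos=s["ee_pos"],R=s["tcp_rot"])
p,d=viewer.read_camera("wrist"); cv2.imwrite("pics/w2.png",p[:,:,::-1])
st("")
E
```

```text
at err mm [0.5 0.1 0.4]
pre t11.9 w92.0 F [-0.8  0.2  0. ]
grasped t12.5 w59.5 F [-0.4  0.2  2.4]
lifted t13.3 w59.4 F [ 0.4  0.1 -0.1]
 at err mm [0.4 0.2 0.3]
pre-rel t15.3 w59.6 F [ 0.5  0.3 -1.1]
released t16.0 w92.0 F [-0.1 -0.3 -0.5]
[ 0.42870002 -0.20852945  0.12997315]
 t18.3 w91.8 F [ 0.  -0.6 -0.8]
```

View pics/t2.png

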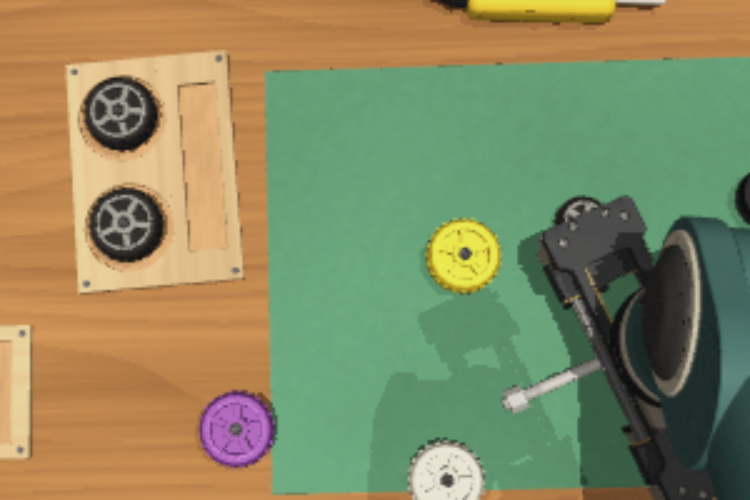

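View pics/s2.png

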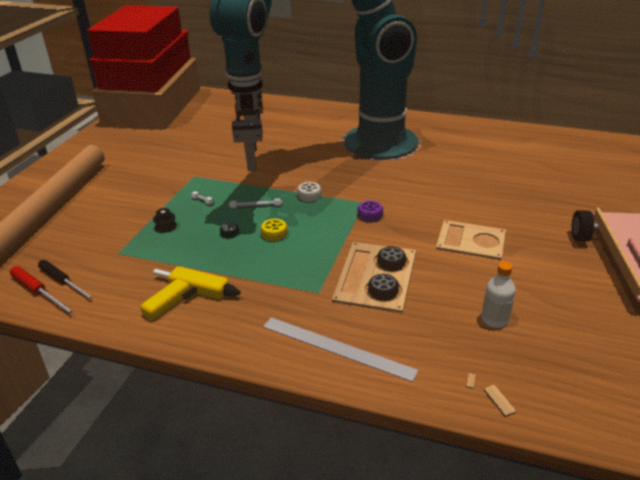

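View pics/w2.png

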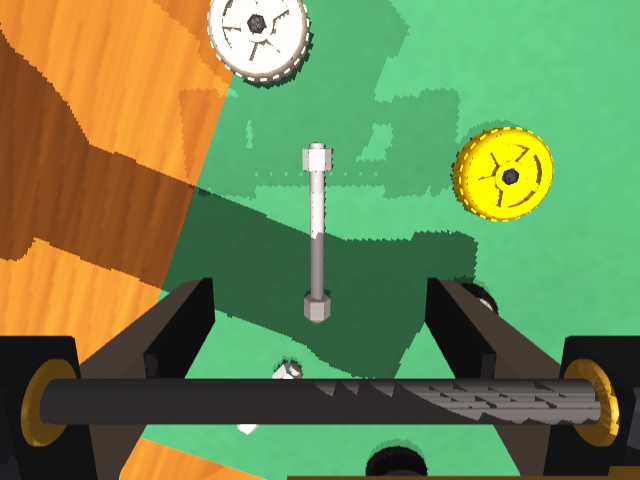

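Top view: both large wheels sit inside the round cut-outs at crop (122,112) and (125,222). Wrist view: the long axle is upright at column 317, aligned with the jaws. Picking it up now.

```bash
python3 - <<'E'
from h import *
xy=(.4278,-.2098); phi=best(xy,HI,np.radians(22.1)); k=round((phi-np.radians(22.1))/np.pi)*np.pi
pick(xy,.0045,np.radians(22.1),40)
p,d=viewer.read_camera("wrist"); cv2.imwrite("pics/w3.png",p[:,:,::-1])
E
```

```text
at err mm [ 0.5 -0.2  0.5]
pre t19.8 w91.6 F [-0.6  0.3 -1.1]
grasped t21.0 w8.8 F [ 0.5 -1.3  0.6]
lifted t21.8 w8.5 F [-0.2  1.1 -1. ]
```

View pics/w3.png

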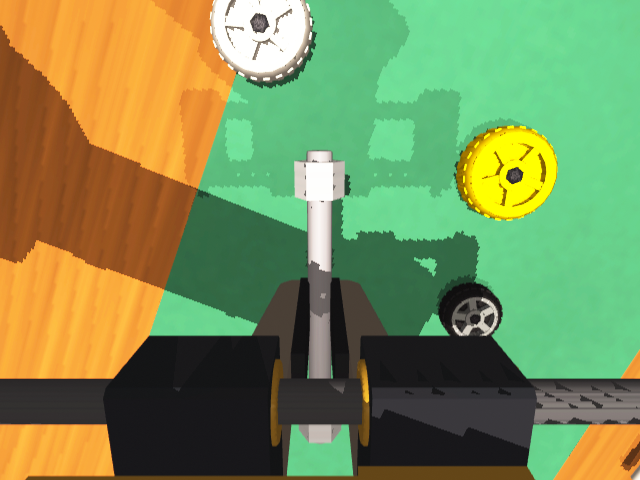

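The axle is held straight and level. Placing it.

```bash
python3 - <<'E'
from h import *
place(tray(REAR,0,-42),.0092,np.pi/2+REAR[1])
xy=(.552,-.2223)
env.reach([*xy,HI],rot(best(xy,HI,np.pi/2)))
p,d=viewer.read_camera("top"); cv2.imwrite("pics/t4.png",cv2.resize(p[150:350,200:500],(750,500))[:,:,::-1])
p,d=viewer.read_camera("scene"); cv2.imwrite("pics/s4.png",cv2.resize(p[170:320,290:530],(800,500))[:,:,::-1])
E
```

```text
at err mm [0.6 0.3 0.9]
 corr err mm [-0.4 -0.4 -0.4]
pre-rel t24.6 w8.8 F [-0.3  0.6 -1.5]
released t25.8 w91.7 F [ 0.7 -3.2  4.9]
```

View pics/t4.png

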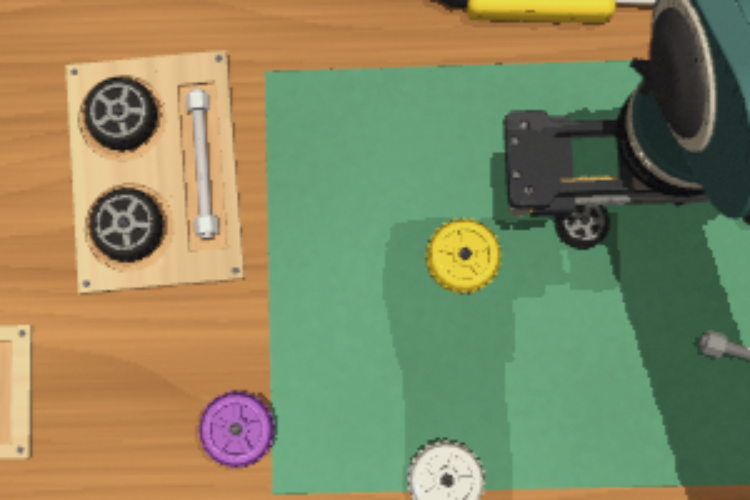

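View pics/s4.png

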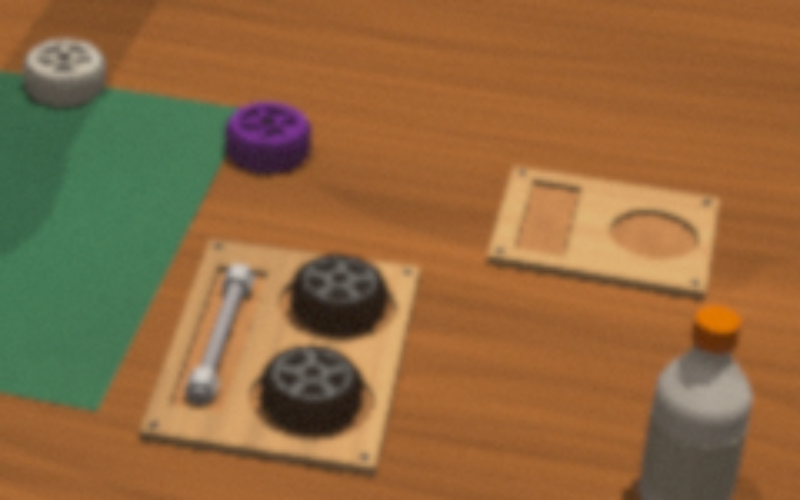

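The long axle lies in its slot and both wheels are seated. In the front tray, the opening jaws over the slot would reach the wheel's place, so I'll place the short axle before the small wheel.

```bash
python3 - <<'E'
from h import *
xy=(.4412,-.3457)
pick(xy,.0045,np.radians(162.2),40)
place(tray(FRONT,0,-38),.0096,np.pi/2+FRONT[1])
xy=(.552,-.2223)
env.reach([*xy,HI],rot(best(xy,HI,0)))
p,d=viewer.read_camera("top"); cv2.imwrite("pics/t5.png",cv2.resize(p[165:345,135:310],(583,600))[:,:,::-1])
p,d=viewer.read_camera("wrist"); cv2.imwrite("pics/w5.png",p[:,:,::-1])
E
```

```text
at err mm [ 0.6 -0.3  0.7]
pre t30.3 w92.0 F [0.1 0.6 0.7]
grasped t31.6 w8.4 F [-0.4 -0.1 -0.7]
lifted t32.4 w8.6 F [-0.5  0.9 -0.3]
 at err mm [0.4 0.4 0.6]
pre-rel t35.7 w8.6 F [-0.9  0.1  0.5]
released t37.0 w92.2 F [ 0.4 -0.9  0.2]
```

View pics/t5.png

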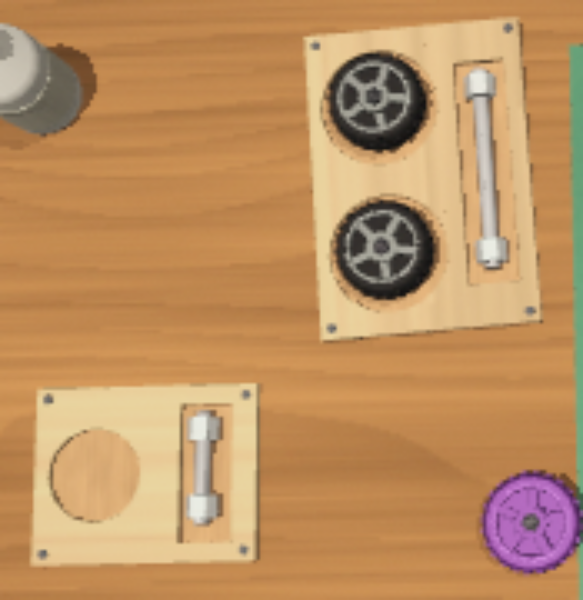

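View pics/w5.png

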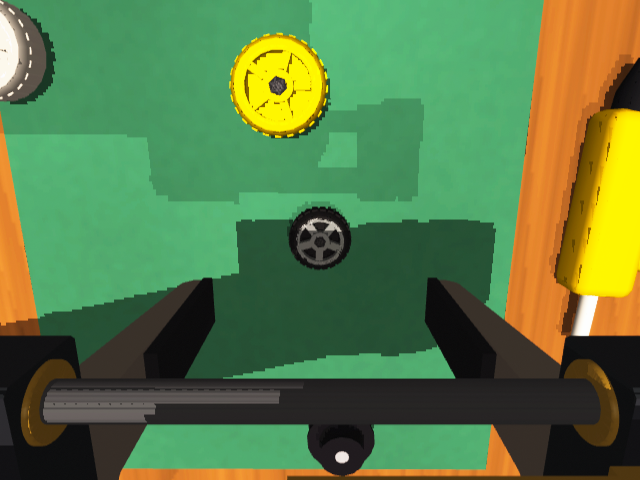

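The top view shows the short axle in its slot at (203,468) and the rear kit still in place. The wrist view shows the small wheel centred between the jaws at (320,238), clear of the yellow wheel. Picking it up now.

```bash
python3 - <<'E'
from h import *
pick((.552,-.2223),.005,0,20)
place(tray(FRONT,0,32),.0095,FRONT[1])
env.goto_joints([1.295, 0.468, -0.012, 1.603, 0.006, 1.071, -0.056])
p,d=viewer.read_camera("top"); cv2.imwrite("pics/t6.png",p[:,:,::-1]); cv2.imwrite("pics/t6c.png",cv2.resize(p[165:345,135:310],(583,600))[:,:,::-1])
P=cloud("top",d); Z=P[...,2]
for n,c in dict(A=tray(REAR,48,24),B=tray(REAR,-48,24),L=tray(REAR,0,-42),S=tray(FRONT,0,32),Sh=tray(FRONT,0,-38)).items():
    m=(np.hypot(P[...,0]-c[0],P[...,1]-c[1])<(.07 if n=="L" else .04))&(Z>.0125)
    if n=="L": m&=np.abs(P[...,1]-c[1])<.02
    if n=="Sh": m&=np.abs(P[...,1]-c[1])<.02
    q=P[m]; r=cv2.minAreaRect(q[:,:2].astype(np.float32))
    print(n,"off mm",np.round((np.array(r[0])-c)*1e3,1),"size",np.round(np.array(r[1])*1e3,1),"top",np.percentile(q[:,2],95).round(4))
    if n in("L","Sh"):
        for sgn in(-1,1):
            e=q[np.sign(q[:,0]-c[0])==sgn]; e=e[np.abs(e[:,0]-c[0])>(.045 if n=="L" else .018)]; print("  end top",np.percentile(e[:,2],90).round(4))
p,d=viewer.read_camera("scene"); cv2.imwrite("pics/s6.png",cv2.resize(p[170:320,290:530],(800,500))[:,:,::-1])
st("end")
E
```

```text
at err mm [ 0.7 -0.1  0.8]
pre t41.1 w91.7 F [ 0.4 -0.  -0.1]
grasped t41.9 w41.4 F [-0.4 -0.2  0.5]
lifted t42.7 w41.4 F [0.2 0.6 0.1]
 at err mm [0.4 0.5 0.7]
pre-rel t46.0 w41.1 F [-0.7  0.4 -0.8]
released t46.8 w92.0 F [ 0.1 -0.7  0.4]
A off mm [1.8 0.4] size [62.  60.3] top 0.0313
B off mm [0.5 1.4] size [60.9 61.5] top 0.0312
L off mm [1.5 5.5] size [129.   28.6] top 0.0212
  end top 0.0218
  end top 0.0207
S off mm [1.8 3.1] size [53.2 59. ] top 0.0255
Sh off mm [4.  4.9] size [26.5 67.8] top 0.022
  end top 0.0222
  end top 0.0214
end t51.2 w92.1 F [-1.2  0.2 -0.9]
```

View pics/t6c.png

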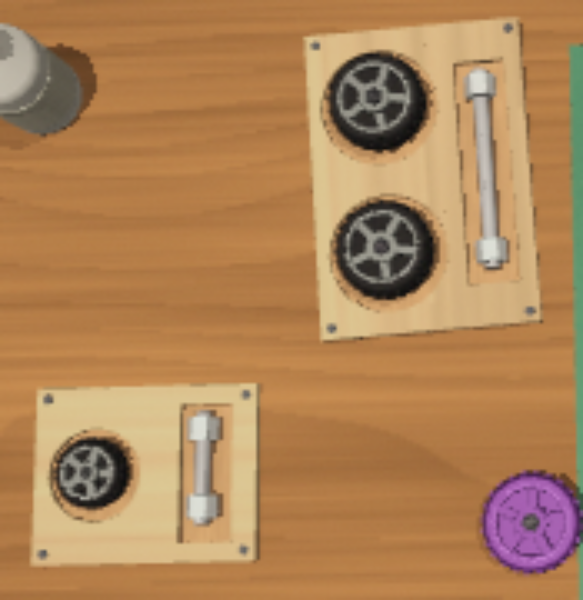

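View pics/t6.png

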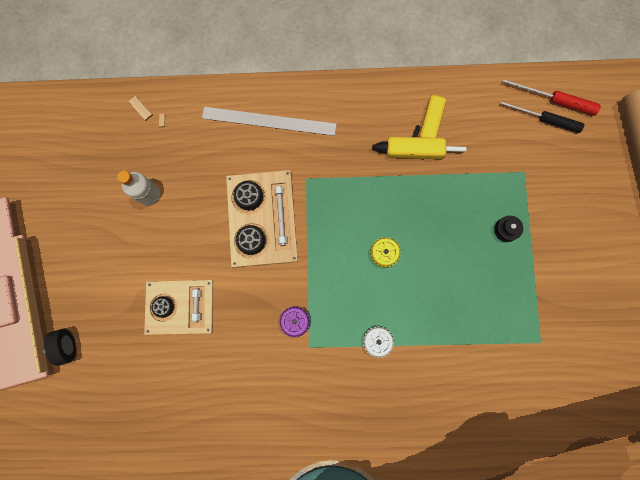

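View pics/s6.png

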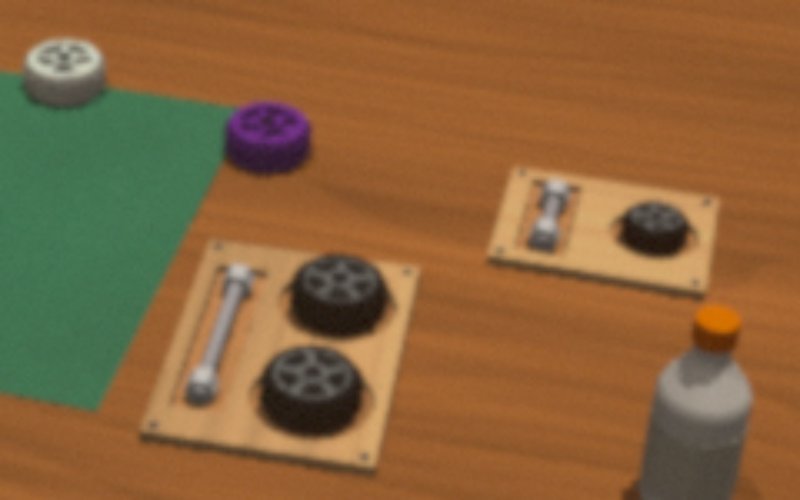

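All tops are about 3 mm higher than they were on the mat, so every part is on its cut-out floor. Nothing else has moved. Handing in.

```bash
python3 - <<'E'
from h import *
workorder.finish_job()
E
```

```text
the job is handed in; nothing more can be done
```

Both kits are made up and handed in at about 51 s on the robot's clock. The two large wheels and the long axle are in the longer tray, and the small wheel and short axle are in the shorter one. I placed the short axle before the small wheel, because the opening fingers would otherwise have reached the wheel.

**Seating:** in the last pictures every part lies inside its cut-out. The part tops read 3–4 mm higher than they did on the mat, which fits the 3 mm cut-out floors. Each axle is level end to end within about 1 mm.

**Left alone:** the pulley, glue gun, glue bottle and the coloured wheels look unmoved, and the arm is back at its start pose.

**Checks that were off:**
- **Contact:** a force of about 6 N showed as the fingers opened over the long axle, probably a light brush on the plate. It had no visible effect.
- **Offset readings:** the depth check gave centre offsets of 3–6 mm for the small wheel and both axles. The measured outlines were too large for those parts, so the check had picked up nearby surfaces. For those three I relied on the pictures instead.

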